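# Tip the plant sticks out of the pivoting caddy

## Task

The pivoting caddy trough turns with the rocker handle at its end: tip it towards the robot to about 45 degrees - never past 60, or the potted plant riding in it would slide out - and keep it tipped there until both wooden plant sticks have rolled out and lie in the catch gutter in front. Then bring the trough back level and let go, leaving the sticks lying flat, lengthwise in the gutter. Do not shift the wire-cage lamp or the round tin beside the handle.

Things in the scene. Friction and masses are not known exactly. Their poses are not given: they have to be found in the camera images.
- stand: Fixed stand: two dark steel A-frames 316 mm apart along its y, wooden gutter on its -x side. Origin on the table under the pivot axis, midway between the frames; z up, x away from the robot, y along the pivot axis, which is 120 mm above the table. The legs slope at 45 degrees from the pivot: seen from the side, the rocker handle lies along a leg when the tilt is 45 degrees.
- trough (a joint): Tilt of the aluminium trough, rad: 0 level, positive = robot-side lip down (0.785 = 45 degrees), range -0.6 to 1.35. Stiff pivot: stays where left, needs 5 to 8 N on a handle bar. Trough 264 mm long (y); floor 40 mm below the pivot, back wall to 20 mm above it, front a 25-degree ramp out to the lip 85 mm from the axis. A fixed potted succulent fills its +y end (to 75 mm above the pivot).
- front_bar (a point): Centre of the robot-side bar of the rocker handle: a 150 mm steel arm across the trough's shaft, outside the -y A-frame, turning with the trough and level when it is. A round bar, 14 mm diameter, 55 mm long along y, at each end; bar centres 75 mm from the pivot axis, at stand y -217.5 mm, 120 mm high when level. Pressing this one down tips the trough to the robot.
- back_bar (a point): Centre of the far (+x) bar of the rocker handle, same size, 75 mm from the pivot axis on the other side. Pressing it down brings the tipped trough back towards level.
- gutter (a point): Middle of the catch gutter's floor, 11 mm above the table; axes as the stand's. Clear floor 113 mm along x, 206 mm along y, sloping gently down to the robot; walls 36 mm high above the table (22 mm next to the trough).
- stick_a: Plain wooden plant stick, round-ended, 150 mm long, 12 mm diameter, 18 g, starting loose in the trough along the pivot axis. Origin at its middle, x along it.
- stick_b: The other stick, identical.
- stick_a_mid (a point): Middle of stick_a; x along the stick.
- stick_b_mid (a point): Middle of stick_b; x along the stick.
- lamp: Bystander: black wire-cage lamp with a clear bulb, about 110 mm across, 190 mm tall, standing beyond the rocker handle on its -y side. Origin under its middle.
- tin: Bystander: round aluminium tin, 62 mm diameter, 36 mm tall, standing in front of the rocker handle's front bar. Origin under its middle.
There are look-alikes about, which are no part of the job. Leave any orange or red look-alike of the stick_b alone.

How it is judged:
By the outcome, as a careful person would: the job done as asked, in the order asked, and still so for the second after the job is handed in, with the robot touching nothing.
It also fails if it takes over 43 s, if anything falls off the work surface, if the arm or the gripper's body presses on something with over 40 N, if the wrist force passes 120 N, or if a joint passes its speed limit or range.

## Robot

A 7-joint arm with a two-finger parallel gripper is mounted at the origin on the work surface. World frame = base frame: x ahead of the robot, y to its left, z up, the work surface at z = 0. Lengths are in mm, angles in rad, forces in N, time in s.
With the tool pointing down it reaches from about 425 to 950 mm from the base axis. Payload 4.7 kg.
Tool frame: the origin (TCP) lies on the centre line of the jaws, within the pads' length; the fingertips stand ahead of it and the grasp point (between the pads) lies 6 mm ahead of it (finger_overhang is the z of the fingertips in the tool frame, in mm); z points along the fingers, y is the line along which they close (so a half turn about z gives the same grasp; the last joint's range is limited). The gripper opens to 87 mm and grips with 3 to 60 N. Pads are 19 mm wide; open, the fingers measure 117 mm over their backs; the gripper's body (75 mm by 190 mm) begins 51 mm behind the grasp point.
Start: joints at [1.173, 0.469, -0.049, 1.532, 0.024, 1.141, -0.082], TCP at [243.381, -629.613, 247.573] pointing down, gripper open.
Joint ranges: [-2.59, 2.59], [-0.33, 1.99], [-1.39, 1.29], [0.1, 2.45], [-1.04, 4.18], [0.21, 1.99], [-2.66, 2.66]. Speed limits (rad/s): [2.57, 2.57, 3.14, 3.14, 3.14, 3.14, 3.14].

## Interface

Orientations are given as a rotation vector (axis times angle).
In Python, from rig import * gives the robot as it stands.
- The arm moves only by the tool carry_out, never from a script. Its argument "increments" is a list of rows, each a list of 7 numbers: the shift along the tool's x, y, z in m, then the turn, a rotation vector about the tool's x, y, z in rad, then the finger opening in m, from 0 to 0.087. A call has 1 to 8 rows; each row is the pose to reach, as a shift and turn from the pose commanded when the call began, along the tool's axes at that moment; what a row does not reach only later rows make up. A row lasts 1/8 s, in which the tool goes at most 62.5 mm and 10.7 degrees, less where a joint would pass 70% of its speed; a pose out of reach is approached as far as the arm can. A call with a gripper value outside its range is refused whole. The fingers move at their own pace and stop on an object; the grip force is fixed at half the most. Time passes only in rows, so rows that repeat a pose let the fingers close. It gives the time, the measured TCP pose, the force, the opening and the grip force at its end, in the units of the state.
- observe(): the state, without advancing time (a new reading comes with each control period).
- camera(name): name is "side" or "top" or "wrist"; returns a dict with "image" (400x640x3 uint8, red, green, blue), "range_z" (400x640 float32, mm along the optical axis (not along the pixel's ray), 0 where there is no reading), "fx", "fy", "cx", "cy" (pixels), "R" (3x3) and "t" (3): a world point X has camera coordinates R X + t. Camera axes: x right, y down, z forward; pixel columns grow to the right and rows downward; lengths in mm; the calibration is good to about 2 mm. A picture is of the moment at which its call begins.
- hand_in(): hands the job in; it is judged then, once.
Trained networks look in a picture, given as the dict that the camera call returned (one of the last four; its "shot" number tells which), for a name from the list of things; names that differ only in an ending like _2 or _b are one class to them, and where a whole thing is asked for, a point or a joint stands for the part that bears it (a point fixed in the world has none). Each returns a list of dicts, best first, with "p" (0 to 1); they miss things now and then, are a little off and sometimes report something else, mostly with a low value. They report only what shows in the picture. A call takes as long as a camera call. They do not tell look-alikes from the thing itself.
- masks_of(picture, name): "region" (400x640 bool, what is visible of it) and "position" ([column, row] in pixels, amid what is visible of it).
The state is a dict: "time": time; "q": joint angles; "qd": joint speeds; "joint_torque": joint torques, N m; "position": TCP position; "tool_rot": TCP orientation; "force": force on the tool from outside, world axes, zero at the start; "ft_torque": the same for the moment, N m; "finger_gap": opening from 0.0 (shut) to 1.0 (fully open); "gripper_force": force on a finger pad.
Only numpy, scipy, OpenCV 4.12 (cv2) and the standard library are available. Lean on these libraries where they do the work, as an engineer would, in place of code of your own. Each camera call takes 0.05 s, during which the arm holds its last target. There are 200 camera calls.

## Working session

There is one attempt and no reset: what is moved stays moved. The work goes in short steps, Python scripts to look and compute and a tool call to move; the robot and the scene stay as the last step left them, time stands still between calls to the robot, and variables do not carry over. Pictures are saved under pics/ and viewed, at most 10 in all, crops included, and the job is handed in when it is done.

Besides the shell and the picture viewer there is one more tool, called after "Request:" by a JSON object that holds its "op" and its "data", one argument or row to a line. carry_out: Moves the arm, as the interface text tells. Its arguments: {"type":"object","properties":{"increments":{"type":"array","items":{"type":"array","items":{"type":"number"}}}},"required":["increments"]}

```bash
mkdir -p pics; ls
cat > h.py <<'E'
from rig import *
import numpy as np, cv2
from scipy.spatial.transform import Rotation as Rn
def world(c,u,v,z=None):
    z=c["range_z"][int(v),int(u)] if z is None else z
    p=np.array([(u-c["cx"])/c["fx"]*z,(v-c["cy"])/c["fy"]*z,z])
    return np.array(c["R"]).T@(p-np.array(c["t"]))
def cloud(c,m):
    v,u=np.nonzero(m&(c["range_z"]>0)); z=c["range_z"][v,u]
    P=np.stack([(u-c["cx"])/c["fx"]*z,(v-c["cy"])/c["fy"]*z,z],1)
    return (P-np.array(c["t"]))@np.array(c["R"])
def save(c,n): cv2.imwrite("pics/"+n,np.ascontiguousarray(c["image"][:,:,::-1]))
E
python3 - <<'E'
from h import *
s=observe(); print({k:np.round(v,3) for k,v in s.items()})
for n in ("side","top"):
    c=camera(n); save(c,n+"0.png")
    print(n,np.round(np.array(c["R"]).T@-np.array(c["t"])),np.round(c["R"],2).tolist())
    for k in ("stand","trough","front_bar","back_bar","stick_a","lamp","tin"):
        for r in masks_of(c,k)[:4]:
            P=cloud(c,r["region"])
            print(n,k,round(r["p"],2),np.round(r["position"]),r["region"].sum(),np.round(np.median(P,0)) if len(P) else None, np.round(np.percentile(P,[2,98],axis=0)).tolist() if len(P) else None)
E
```

```text
pics
{'time': np.float64(0.0), 'q': array([ 1.173,  0.469, -0.049,  1.534,  0.024,  1.141, -0.082]), 'qd': array([-0.001, -0.001, -0.001,  0.002, -0.   ,  0.   , -0.   ]), 'joint_torque': array([-1.0000e-03, -5.0798e+01, -8.1000e-02, -2.3616e+01, -6.1000e-02,
        3.8000e-02,  0.0000e+00]), 'position': array([ 243.168, -629.094,  246.508]), 'tool_rot': array([-3.086e+00, -5.760e-01,  1.000e-03]), 'force': array([ 0.551,  0.263, -0.448]), 'ft_torque': array([ 0.005,  0.062, -0.018]), 'gripper_force': np.float64(0.0), 'finger_gap': np.float64(0.998)}
side [ 276. -989.  907.] [[0.97, -0.24, -0.01], [-0.17, -0.67, -0.73], [0.17, 0.71, -0.69]]
side stand 0.85 [318. 184.] 5745 [510. -46.  90.] [[415.0, -208.0, 3.0], [654.0, 145.0, 177.0]]
side trough 0.73 [320. 162.] 3154 [527.   1. 120.] [[457.0, -223.0, 81.0], [645.0, 128.0, 180.0]]
side front_bar 0.87 [324. 160.] 3205 [528.   1. 121.] [[457.0, -223.0, 81.0], [646.0, 129.0, 181.0]]
side back_bar 0.81 [323. 164.] 3114 [527.   3. 120.] [[457.0, -218.0, 81.0], [637.0, 128.0, 180.0]]
side stick_a 0.8 [393. 336.] 349 [ 559. -564.   13.] [[
[... 790 characters left out ...]
, 131.0, 179.0]]
top back_bar 0.92 [263. 178.] 4111 [526.   1.  93.] [[458.0, -213.0, 72.0], [645.0, 132.0, 179.0]]
top stick_a 0.7 [277. 164.] 160 [568. -40.  91.] [[558.0, -105.0, 86.0], [579.0, 27.0, 96.0]]
top stick_a 0.7 [360. 271.] 151 [ 248. -300.   10.] [[188.0, -339.0, 2.0], [291.0, -247.0, 16.0]]
top stick_a 0.56 [442. 173.] 130 [ 561. -564.   11.] [[499.0, -591.0, 6.0], [620.0, -536.0, 15.0]]
top stick_a 0.54 [391. 206.] 153 [ 459. -397.   10.] [[418.0, -448.0, 4.0], [500.0, -348.0, 15.0]]
top lamp 0.75 [387. 134.] 1038 [ 669. -370.  100.] [[617.0, -445.0, -2.0], [733.0, -319.0, 183.0]]
top tin 0.75 [343. 229.] 247 [ 379. -241.   35.] [[354.0, -266.0, 31.0], [404.0, -216.0, 40.0]]
```

Run:
```python
import cv2
a=cv2.imread("pics/side0.png")[90:340,190:470]; b=cv2.imread("pics/top0.png")[90:340,190:470]
o=cv2.hconcat([a,b]); o=cv2.resize(o,None,fx=1.42,fy=1.42,interpolation=cv2.INTER_CUBIC)
cv2.imwrite("pics/both.png",cv2.resize(o,(796,356)))
```

```text
(no output)
```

View pics/both.png

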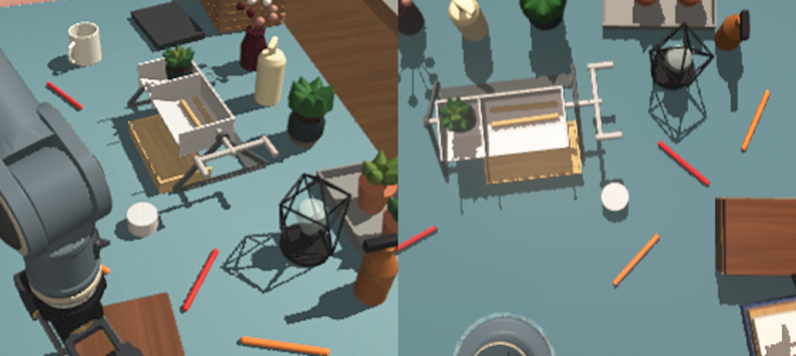

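The pictures show the stand. Its handle has bars at about (339,185) front and (332,136) back in the top image. The tin is at (343,229) and the lamp at (387,134). The red and orange sticks lie on the table at (391,206), (442,173), (360,271) and others, and they are look-alikes. The two plain sticks are in the trough at about (277,164) in the top image. Next I measure the handle.

Run:
```python
from h import *
for n in ("top","side"):
    c=camera(n); P=cloud(c,np.ones((400,640),bool))
    m=(P[:,2]>105)&(P[:,2]<145)&(P[:,1]<-160)&(P[:,1]>-300)&(P[:,0]>420)&(P[:,0]<680); Q=P[m]
    f=Q[Q[:,0]<500]; b=Q[Q[:,0]>590]
    for q in (f,b):
        if len(q): print(n,len(q),np.round(q.mean(0)),np.round(q.min(0)),np.round(q.max(0)))
    H=Q[Q[:,1]<-205]; print(n,'all',np.round(Q.min(0)),np.round(Q.max(0)),np.round(np.cov(Q[:,:2].T)).tolist())
    if n=="top":
        o=np.argsort(Q[:,1]); print(np.round(Q[o][::2]).astype(int).tolist())
    for r in masks_of(c,"stand")[:1]:
        P=cloud(c,r["region"]); g=P[P[:,2]<60]; print('gutter',cv2.minAreaRect(g[:,:2].astype(np.float32)), len(g))
    for r in masks_of(c,"trough")[:1]:
        P=cloud(c,r["region"]); g=P[P[:,1]>-150]; print('trough',cv2.minAreaRect(g[:,:2].astype(np.float32)), len(g))
    for r in masks_of(c,"stick_b"): print(n,round(r["p"],2),np.round(r["position"]),np.round(np.median(cloud(c,r["region"]),0)))
```

```text
top 25 [ 498. -215.  122.] [ 496. -238.  116.] [ 500. -197.  127.]
top 144 [ 637. -198.  126.] [ 591. -231.  119.] [ 659. -177.  134.]
top all [ 496. -250.  106.] [ 659. -160.  135.] [[3084.0, 383.0], [383.0, 368.0]]
[[503, -250, 122], [506, -250, 123], [503, -248, 119], [512, -247, 120], [500, -245, 119], [502, -244, 125], [508, -244, 126], [503, -242, 121], [509, -241, 122], [512, -239, 119], [499, -238, 124], [502, -238, 125], [502, -236, 123], [511, -236, 122], [500, -233, 121], [502, -233, 124], [508, -232, 127], [655, -231, 128], [500, -230, 121], [508, -230, 124], [650, -228, 124], [658, -228, 127], [499, -227, 124], [508, -227, 124], [650, -225, 125], [655, -225, 128], [497, -224, 119], [502, -224, 125], [505, -224, 126], [652, -222, 128], [658, -222, 128], [509, -221, 119], [499, -221, 124], [648, -219, 120], [652, -219, 126], [655, -219, 129], [499, -218, 120], [505, -218, 124], [647, -216, 123], [655, -216, 127], [651, -216, 130], [499, -215, 122], [502, -215, 124], [647, -213, 124], [652, -213, 127], [654, -213, 131], [499, -212, 121], [508, -212, 123], [647, -210, 121], 
[... 2920 characters left out ...]
540. -47.  89.]
top 0.61 [441. 175.] [ 553. -561.   11.]
top 0.51 [202. 261.] [276. 208.  10.]
top 0.5 [388. 206.] [ 464. -392.   11.]
side 34 [ 497. -217.  125.] [ 494. -249.  117.] [ 500. -196.  130.]
side 154 [ 634. -200.  128.] [ 591. -232.  119.] [ 660. -176.  134.]
side all [ 494. -251.  106.] [ 660. -160.  137.] [[2922.0, 334.0], [334.0, 388.0]]
gutter ((532.359130859375, 60.31837463378906), (282.2382507324219, 458.5067138671875), 10.163565635681152) 2055
trough ((559.356201171875, 113.37394714355469), (226.90306091308594, 517.0032958984375), 7.812910556793213) 2843
side 0.73 [386. 333.] [ 551. -561.   13.]
side 0.5 [331. 284.] [ 453. -404.   13.]
side 0.4 [326. 167.] [535. -19.  92.]
```

```bash
cat >> h.py <<'E'
YAW=np.deg2rad(7.4); SX=np.array([np.cos(YAW),np.sin(YAW),0]); SY=np.array([-np.sin(YAW),np.cos(YAW),0])
O=np.array([578,-214,0])+217.5*SY   # stand origin
def st(x,y,z): return O+x*SX+y*SY+np.array([0,0,z])
RT=np.stack([SX,-SY,[0,0,-1]],1)
def plan(tip):  # shift/turn (m, rad, tool axes) to put fingertips at world tip
    s=observe(); R0=Rn.from_rotvec(s["tool_rot"]).as_matrix()
    d=np.array(tip)+np.array([0,0,finger_overhang])-s["position"]
    print("t",round(float(s["time"]),2),"tip",np.round(s["position"]-[0,0,finger_overhang],1),"F",np.round(s["force"],1),"shift",np.round(R0.T@d/1000,4),"turn",np.round(Rn.from_matrix(R0.T@RT).as_rotvec(),3))
E
python3 - <<'E'
from h import *
print(finger_overhang,O)
print(st(0,-217.5,0),st(-75,-228,170)); plan(st(-75,-228,170))
E
```

```text
25.0 [549.98695774   1.68847782   0.        ]
[ 578. -214.    0.] [ 504.97701659 -234.07221695  170.        ]
t 1.2 tip [ 243.4 -629.6  222.6] F [-0.4  0.2 -0.8] shift [ 0.3866 -0.2746  0.0526] turn [ 0.   -0.    0.24]
```

Request:
{"op": "carry_out", "data": {
  "increments": [
    [0.04, -0.03, 0.0, 0, 0, 0.03, 0.04],
    [0.09, -0.065, 0.0, 0, 0, 0.06, 0.0],
    [0.14, -0.1, 0.0, 0, 0, 0.1, 0.0],
    [0.19, -0.135, 0.0, 0, 0, 0.13, 0.0],
    [0.24, -0.17, 0.0, 0, 0, 0.17, 0.0],
    [0.29, -0.205, 0.01, 0, 0, 0.2, 0.0],
    [0.34, -0.24, 0.03, 0, 0, 0.24, 0.0],
    [0.387, -0.275, 0.053, 0, 0, 0.24, 0.0]
  ]
}}

```text
time: 2.2
position: [505.5, -233.8, 195.6]
tool_rot: [3.134, 0.202, 0.003]
force: [0.6, -0.4, -0.2]
finger_gap: 0.173
gripper_force: 0.0
```

Request:
{"op": "carry_out", "data": {
  "increments": [
    [0, 0, 0, 0, 0, 0, 0],
    [0, 0, 0, 0, 0, 0, 0]
  ]
}}

```text
time: 2.45
position: [504.0, -235.8, 195.4]
tool_rot: [3.134, 0.202, -0.0]
force: [-0.2, -0.6, -0.2]
finger_gap: 0.022
gripper_force: 0.0
```

Run:
```python
from h import *
plan(st(-75,-228,130)); print(observe()["finger_gap"])
c=camera("wrist"); s=camera("side")
save(c,"w1.png"); 
P=cloud(c,np.ones((400,640),bool)); m=(P[:,2]>105)&(P[:,2]<140)&(P[:,1]<-160)&(P[:,1]>-280)&(P[:,0]>420)&(P[:,0]<680);Q=P[m]
for q in (Q[Q[:,0]<515],Q[Q[:,0]>635]):
    if len(q): print(len(q),np.round(np.percentile(q,[3,50,97],axis=0)))
i=np.hstack([c["image"][:,:,::-1],s["image"][60:360,190:430,::-1].repeat(1,0) if 0 else cv2.resize(s["image"][90:290,250:410,::-1],(320,400))])
cv2.imwrite("pics/w1s.png",cv2.resize(i,(800,333)))
```

```text
t 2.45 tip [ 504.  -235.8  170.4] F [-0.2 -0.6 -0.2] shift [ 0.0012 -0.0017  0.0404] turn [ 0.001  0.    -0.   ]
0.02233255499524911
1435 [[ 496. -247.  119.]
 [ 505. -220.  124.]
 [ 513. -197.  126.]]
120 [[ 635. -192.  121.]
 [ 637. -188.  126.]
 [ 639. -183.  127.]]
```

View pics/w1s.png

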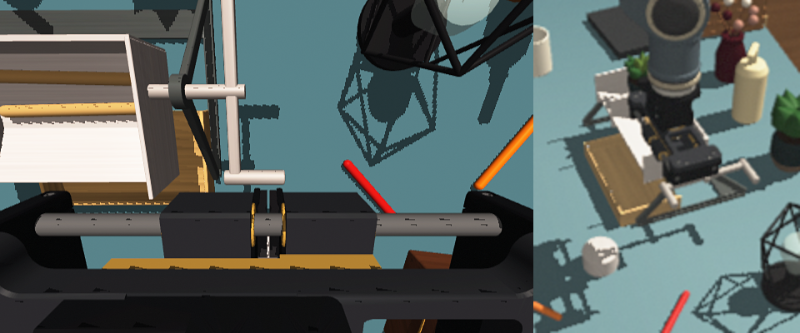

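The wrist view shows the front bar at (255,177) with the closed fingertips above its outer half. Both wooden sticks lie in the trough at about (60,75) and (60,108). The measured bar centre, (505,-222,~119), agrees with the text, so I press it down along the arc.

Request:
{"op": "carry_out", "data": {
  "increments": [
    [0.001, -0.003, 0.025, 0, 0, 0, 0],
    [0.001, -0.004, 0.04, 0, 0, 0, 0],
    [0.002, -0.004, 0.05, 0, 0, 0, 0],
    [0.003, -0.004, 0.058, 0, 0, 0, 0],
    [0.005, -0.004, 0.066, 0, 0, 0, 0],
    [0.008, -0.004, 0.073, 0, 0, 0, 0],
    [0.012, -0.004, 0.08, 0, 0, 0, 0],
    [0.015, -0.004, 0.086, 0, 0, 0, 0]
  ]
}}

```text
time: 3.55
position: [517.5, -230.7, 109.6]
tool_rot: [3.134, 0.2, -0.003]
force: [-4.0, -0.3, 5.6]
finger_gap: 0.005
gripper_force: 2.8
```

```bash
cat >> h.py <<'E'
def tilt():
    for n in ("side","top"):
        c=camera(n); P=cloud(c,np.ones((400,640),bool)); L=(P-O)@np.stack([SX,SY,[0,0,1]],1)
        m=(L[:,1]>-246)&(L[:,1]<-208)&(np.hypot(L[:,0],L[:,2]-120)<90)&(np.hypot(L[:,0],L[:,2]-120)>62)
        b=L[m&(L[:,0]>20)]; 
        if len(b)>5:
            q=np.median(b,0); print(n,len(b),"back bar",np.round(q),"tilt",round(np.degrees(np.arctan2(q[2]-124,q[0])),1))
        for r in masks_of(c,"stick_a"):
            Q=cloud(c,r["region"])
            if len(Q):
                q=(np.median(Q,0)-O)@np.stack([SX,SY,[0,0,1]],1)
                if abs(q[0])<200 and abs(q[1])<160:
                    k=cv2.fitLine(Q[:,:2].astype(np.float32),cv2.DIST_HUBER,0,.01,.01).ravel(); print(n,"stick",round(r["p"],2),r["position"],np.round(q),"yaw-rel-y deg",round(np.degrees(np.arctan2(k[1],k[0]))-97.4,0))
E
python3 -c "
from h import *
plan(st(-53,-225,74)); tilt()"
```

```text
t 3.55 tip [ 517.5 -230.7   84.6] F [-4.  -0.3  5.6] shift [ 0.0092 -0.0013  0.0106] turn [ 0.001  0.002 -0.002]
side 59 back bar [  58. -230.  170.] tilt 38.0
top 62 back bar [  60. -226.  169.] tilt 36.7
top stick 0.74 [283.3, 176.2] [-22. -42.  75.] yaw-rel-y deg -179.0
top stick 0.63 [282.9, 181.4] [-33. -53.  73.] yaw-rel-y deg -179.0
```

Request:
{"op": "carry_out", "data": {
  "increments": [
    [0.004, 0, 0.004, 0, 0, 0, 0],
    [0.007, 0, 0.007, 0, 0, 0, 0],
    [0.009, 0, 0.01, 0, 0, 0, 0],
    [0.009, 0, 0.0105, 0, 0, 0, 0],
    [0.009, 0, 0.0105, 0, 0, 0, 0],
    [0.009, 0, 0.0105, 0, 0, 0, 0],
    [0.009, 0, 0.0105, 0, 0, 0, 0],
    [0.009, 0, 0.0105, 0, 0, 0, 0]
  ]
}}

```text
time: 4.75
position: [527.6, -228.5, 99.0]
tool_rot: [3.135, 0.202, 0.001]
force: [-1.7, -2.2, 4.9]
finger_gap: 0.007
gripper_force: 2.2
```

```bash
python3 -c "
from h import *
plan(st(-53,-225,74)); tilt()
c=camera('side'); d=camera('top')
cv2.imwrite('pics/t45.png',cv2.hconcat([cv2.resize(x['image'][100:260,a:a+160,::-1],(400,400),interpolation=2) for x,a in ((c,240),(d,210))]))"
```

```text
t 4.75 tip [ 527.6 -228.5   74. ] F [-1.7 -2.2  4.9] shift [-0.0011 -0.0004 -0.    ] turn [ 0.001 -0.    -0.   ]
side 60 back bar [  50. -230.  181.] tilt 48.7
side stick 0.41 [297.5, 202.1] [-127.  -63.   20.] yaw-rel-y deg -181.0
top 53 back bar [  52. -227.  179.] tilt 46.8
top stick 0.51 [289.1, 208.8] [-118.  -56.   18.] yaw-rel-y deg -180.0
top stick 0.44 [287.1, 211.5] [-130.  -53.   17.] yaw-rel-y deg -180.0
```

View pics/t45.png

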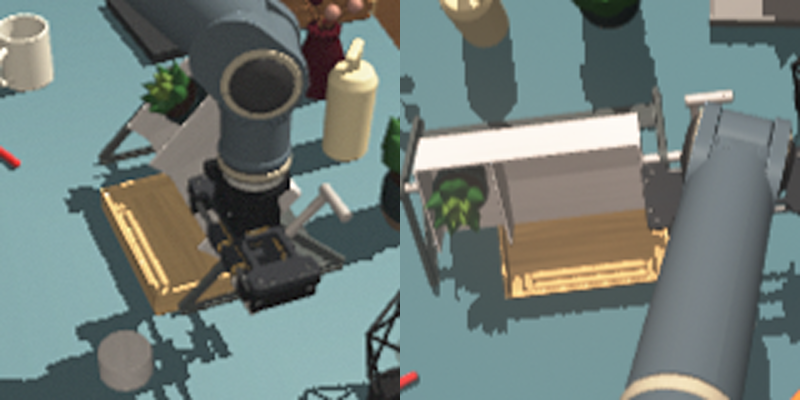

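Both sticks lie lengthwise in the gutter against its robot-side wall, at about (590,275) in the right half, and the tilt is about 46°. Next I lift off and move over to the back bar.

Request:
{"op": "carry_out", "data": {
  "increments": [
    [0, 0, -0.03, 0, 0, 0, 0],
    [0, 0, -0.08, 0, 0, 0, 0],
    [0, 0, -0.13, 0, 0, 0, 0],
    [0, -0.003, -0.145, 0, 0, 0, 0],
    [0.03, -0.006, -0.145, 0, 0, 0, 0],
    [0.07, -0.01, -0.145, 0, 0, 0, 0],
    [0.1, -0.01, -0.14, 0, 0, 0, 0],
    [0.105, -0.01, -0.135, 0, 0, 0, 0]
  ]
}}

```text
time: 6.05
position: [631.6, -202.5, 231.7]
tool_rot: [-3.132, -0.207, 0.002]
force: [-1.0, -0.0, -0.2]
finger_gap: 0.005
gripper_force: 0.0
```

```bash
python3 -c "
from h import *
plan(st(53,-215,180)); tilt()"
```

```text
t 6.05 tip [ 631.6 -202.5  206.7] F [-1.  -0.  -0.2] shift [-0.0016  0.0021  0.0267] turn [-0.003  0.001  0.003]
side 59 back bar [  50. -230.  181.] tilt 48.8
side stick 0.4 [298.1, 198.3] [-118.  -54.   20.] yaw-rel-y deg -180.0
top stick 0.66 [280.2, 209.5] [-117.  -28.   17.] yaw-rel-y deg -179.0
top stick 0.45 [273.6, 213.4] [-128.   -8.   17.] yaw-rel-y deg -180.0
```

Request:
{"op": "carry_out", "data": {
  "increments": [
    [-0.001, 0.001, 0.015, 0, 0, 0, 0],
    [0.0, 0.002, 0.026, 0, 0, 0, 0],
    [0.004, 0.002, 0.033, 0, 0, 0, 0],
    [0.009, 0.002, 0.041, 0, 0, 0, 0],
    [0.014, 0.002, 0.05, 0, 0, 0, 0],
    [0.018, 0.002, 0.059, 0, 0, 0, 0],
    [0.02, 0.002, 0.068, 0, 0, 0, 0],
    [0.021, 0.002, 0.075, 0, 0, 0, 0]
  ]
}}

```text
time: 7.25
position: [655.1, -204.0, 161.2]
tool_rot: [3.134, 0.203, 0.015]
force: [4.3, 1.1, 8.3]
finger_gap: 0.006
gripper_force: 3.7
```

Request:
{"op": "carry_out", "data": {
  "increments": [
    [0, 0, 0.003, 0, 0, 0, 0],
    [0, 0, 0.004, 0, 0, 0, 0],
    [0, 0, 0.004, 0, 0, 0, 0]
  ]
}}

```text
time: 7.62
position: [655.6, -203.9, 157.5]
tool_rot: [3.133, 0.203, 0.016]
force: [5.1, 0.9, 5.7]
finger_gap: 0.008
gripper_force: 2.9
```

```bash
cat >> h.py <<'E'
def bars():
    for n in ("side","top"):
        c=camera(n); P=cloud(c,np.ones((400,640),bool)); L=(P-O)@np.stack([SX,SY,[0,0,1]],1)
        for a in (-75,75):
            m=(L[:,1]>-243)&(L[:,1]<-208)&(abs(L[:,0]-a)<6)&(L[:,2]>95)&(L[:,2]<145)
            print(n,a,m.sum(),np.round(np.percentile(L[m,2],[25,50,75]),1) if m.any() else "")
E
python3 -c "
from h import *
plan(st(75,-215,127)); bars()"
```

```text
t 7.62 tip [ 655.6 -203.9  132.5] F [5.1 0.9 5.7] shift [-0.0033 -0.0024  0.0054] turn [ 0.002 -0.01   0.   ]
side -75 47 [120.5 123.1 124. ]
side 75 34 [131.5 133.5 136.2]
top -75 16 [118.7 120.  121.8]
top 75 0
```

Request:
{"op": "carry_out", "data": {
  "increments": [
    [-0.001, 0, 0.003, 0, 0, 0, 0],
    [-0.001, 0, 0.0055, 0, 0, 0, 0],
    [-0.001, 0, 0.0055, 0, 0, 0, 0]
  ]
}}

```text
time: 8.1
position: [654.7, -203.9, 152.0]
tool_rot: [3.133, 0.203, 0.017]
force: [4.9, 0.9, 5.7]
finger_gap: 0.003
gripper_force: 3.0
```

```bash
python3 -c "
from h import *
plan(st(75,-215,127)); bars()"
```

```text
t 8.1 tip [ 654.7 -203.9  127. ] F [4.9 0.9 5.7] shift [-0.0024 -0.0023 -0.    ] turn [ 0.002 -0.011  0.   ]
side -75 43 [127.9 129.1 130.6]
side 75 41 [127.2 129.4 134.3]
top -75 13 [123.1 124.5 126.1]
top 75 0
```

Request:
{"op": "carry_out", "data": {
  "increments": [
    [0, 0, -0.01, 0, 0, 0, 0],
    [0, 0, -0.04, 0, 0, 0, 0],
    [0, 0, -0.09, 0, 0, 0, 0],
    [0, 0, -0.12, 0, 0, 0, 0],
    [-0.05, 0.0, -0.14, 0, 0, 0, 0],
    [-0.1, 0.01, -0.14, 0, 0, 0, 0],
    [-0.15, 0.02, -0.14, 0, 0, 0, 0],
    [-0.2, 0.04, -0.14, 0, 0, 0, 0]
  ]
}}

```text
time: 9.2
position: [455.0, -269.4, 289.2]
tool_rot: [-3.135, -0.204, 0.002]
force: [0.5, -0.9, -0.2]
finger_gap: 0.009
gripper_force: 0.0
```

Request:
{"op": "carry_out", "data": {
  "increments": [
    [-0.03, 0.05, 0, 0, 0, 0, 0],
    [-0.06, 0.1, 0, 0, 0, 0, 0],
    [-0.09, 0.15, 0, 0, 0, 0, 0],
    [-0.12, 0.2, 0, 0, 0, 0, 0],
    [-0.15, 0.25, 0, 0, 0, 0, 0],
    [-0.15, 0.25, 0, 0, 0, 0, 0]
  ]
}}

```text
time: 9.95
position: [335.3, -541.3, 288.3]
tool_rot: [3.135, 0.187, -0.006]
force: [0.6, -0.2, 0.4]
finger_gap: 0.006
gripper_force: 0.0
```

```bash
python3 -c "
from h import *
bars(); tilt()
for n in ('side','top'):
    c=camera(n)
    for k in ('lamp','tin'):
        for r in masks_of(c,k)[:1]: print(n,k,np.round(r['position']),np.round(np.median(cloud(c,r['region']),0)))
    x=c['image'][100:290,240:430,::-1]
    if n=='side': a=x
cv2.imwrite('pics/end.png',cv2.hconcat([cv2.resize(v,(400,400),interpolation=2) for v in (a,x)])); print(observe()['time'])"
```

```text
side -75 45 [126.4 128.5 129.7]
side 75 42 [126.2 127.7 128.8]
top -75 48 [123.7 125.5 126.8]
top 75 44 [123.8 125.7 127. ]
side 56 back bar [  72. -230.  128.] tilt 3.0
top 54 back bar [  74. -227.  124.] tilt 0.3
top stick 0.54 [266.4, 173.4] [-20.  -7.  93.] yaw-rel-y deg -175.0
top stick 0.51 [281.8, 208.2] [-115.  -38.   17.] yaw-rel-y deg -180.0
top stick 0.5 [284.9, 211.2] [-126.  -44.   16.] yaw-rel-y deg -181.0
side lamp [405. 245.] [ 672. -380.   50.]
top lamp [387. 135.] [ 668. -366.  104.]
top tin [340. 229.] [ 379. -241.   35.]
10.55
```

View pics/end.png

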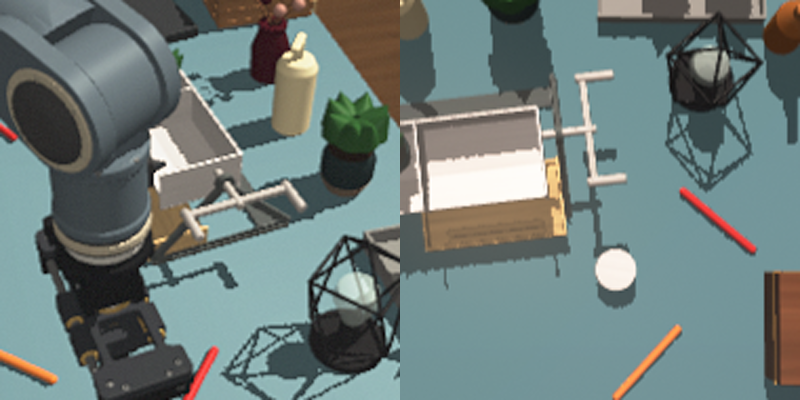

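The trough is level, with both bars at equal height, and it is empty. Both sticks lie in the gutter, and the tin at (615,268) and the lamp have not moved. I hand in.

```bash
python3 -c "
from h import *
print(hand_in())"
```

```text
the job is handed in; nothing more can be done
None
```

I tipped the trough to about 46° and held it there until both sticks had rolled out. It is now back level and released, both sticks lie flat lengthwise in the gutter, the lamp and tin did not move, and the job was handed in at about 10.6 s; no verdict came back.

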